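# Rack the mist bottles in reverse order

## Task

Move the four mist bottles from the steel drain rack into the white holder, one bottle to each compartment, in reverse order: as the robot sees them, the bottle that stood leftmost in the drain rack goes into the rightmost compartment, the next one beside it, and so on, so that the trainee seated across the table sees the same order. Keep every bottle upright as you carry it, and leave each standing upright on the floor of its compartment.

Things in the scene. Friction and masses are not known exactly. Their poses are not given: they have to be found in the camera images.
- drain_rack: Stainless steel drain rack, fixed: a flat plate 74 x 272, 6 thick, a wire hoop 33 high at each short end, with four black collars in a row along its y axis at y = -99, -33, 33, 99. It stands left or right of the middle of the table. Its y axis points to the robot's left within 0.4 rad. Origin: centre of its underside, on the table.
- holder: White bottle holder, fixed, on the other side: an open-topped box 70 x 268, 28 high, walls and floor 4 thick, with four square compartments (62 x 62 inside) in a row along its y axis, centres at x = 0, y = -99, -33, 33, 99; empty at the start. Its y axis points to the robot's left within 0.4 rad. Origin: centre of its underside, on the table.
- bottle_slim: The tallest mist bottle: slim round body of diameter 34, 100 high with a sloping shoulder. On top a white cylindrical overcap, diameter 28, 40 high: grasp here. Body frosted grey-blue, closed and rigid. Origin: centre of its foot, z up along the bottle; at the start upright in its collar, foot 9 above the table. Total height 140. About 100 g.
- bottle_wide: The second tallest mist bottle: wide round body of diameter 46, 84 high with a sloping shoulder. On top a white cylindrical overcap, diameter 28, 40 high: grasp here. Body frosted grey-blue, closed and rigid. Origin: centre of its foot, z up along the bottle; at the start upright in its collar, foot 9 above the table. Total height 124. About 160 g.
- bottle_square: The third tallest mist bottle: square body 36 x 36, 70 high. On top a white cylindrical overcap, diameter 28, 40 high: grasp here. Body frosted grey-blue, closed and rigid. Origin: centre of its foot, z up along the bottle; at the start upright in its collar, foot 9 above the table. Total height 110. About 120 g.
- bottle_cone: The shortest mist bottle: body a cone, diameter 46 near its foot and narrowing all the way to 32 at the cap, 56 high. On top a white cylindrical overcap, diameter 28, 40 high: grasp here. Body frosted grey-blue, closed and rigid. Origin: centre of its foot, z up along the bottle; at the start upright in its collar, foot 9 above the table. Total height 96. About 90 g.
- collar_slim: Black rubber collar fixed in the drain rack: a shallow round cup, outer diameter 62, inner 55, 14 high, floor 3 thick. bottle_slim stands in it at the start, so it keeps marking that bottle's original place in the row. All four look alike. Origin: centre of its underside, 6 above the table; z up.
- collar_wide: Black rubber collar fixed in the drain rack: a shallow round cup, outer diameter 62, inner 55, 14 high, floor 3 thick. bottle_wide stands in it at the start, so it keeps marking that bottle's original place in the row. All four look alike. Origin: centre of its underside, 6 above the table; z up.
- collar_square: Black rubber collar fixed in the drain rack: a shallow round cup, outer diameter 62, inner 55, 14 high, floor 3 thick. bottle_square stands in it at the start, so it keeps marking that bottle's original place in the row. All four look alike. Origin: centre of its underside, 6 above the table; z up.
- collar_cone: Black rubber collar fixed in the drain rack: a shallow round cup, outer diameter 62, inner 55, 14 high, floor 3 thick. bottle_cone stands in it at the start, so it keeps marking that bottle's original place in the row. All four look alike. Origin: centre of its underside, 6 above the table; z up.

How it is judged:
By the outcome, as a careful person would: the job done as asked, in the order asked, and still so for the second after the job is handed in, with the robot touching nothing.
It also fails if it takes over 96 s, if anything falls off the work surface, if the arm or the gripper's body presses on something with over 40 N, if the wrist force passes 120 N, or if a joint passes its speed limit or range.

## Robot

A 6-joint arm with a two-finger parallel gripper is mounted at the origin on the work surface. World frame = base frame: x ahead of the robot, y to its left, z up, the work surface at z = 0. Lengths are in m, angles in rad, forces in N, time in s.
With the tool pointing down it reaches from about 0.25 to 0.725 m from the base axis. Payload 9.7 kg.
Tool frame: the origin (TCP) lies on the centre line of the jaws, within the pads' length; the fingertips stand ahead of it and the grasp point (between the pads) is the TCP (r.tip_reach is the z of the fingertips in the tool frame, in m); z points along the fingers, y is the line along which they close (so a half turn about z gives the same grasp; the last joint's range is limited). The gripper opens to 85 mm and grips with 20 to 120 N. Pads are 22 mm wide; open, the fingers measure 114 mm over their backs; the gripper's body (76 mm by 85 mm) begins 54 mm behind the grasp point. The pads swing forward as they close: fully open they stand 13 mm farther back than shut.
Start: joints at [1.194, 0.087, 0.176, 1.66, 0, 1.571], TCP at [0.202, 0.511, 0.25] pointing down, gripper open.
Joint ranges: [-3.13, 3.13], [-0.85, 1.81], [-1.15, 1.24], [-2.2, 2.28], [-1.44, 1.52], [-3.14, 3.14]. Speed limits (rad/s): [2.22, 2.22, 2.57, 3.14, 3.14, 3.14].

## Interface

Orientations are given as a 3x3 rotation matrix whose columns are the frame's x, y, z axes.
In Python, from bench import r, planner, viewer, job gives the robot as it stands. Calls block until the motion is done:
- r.move_ptp(position, orientation): joint-space move of the TCP to a pose.
- r.move_l(position, velocity=0.15, rotation=None, threshold=None): straight line of the TCP; rotation=None keeps the orientation; velocity is the mean speed in m/s. With threshold (N) it stops when the force on the tool has changed by that much, and returns True; else False.
- r.set_joints(angles): joint-space move.
- r.move_gripper(opening, grip_force=None): finger opening in m; grip_force is the grip in N (None keeps the last); returns when the fingers have stopped.
- r.sleep(seconds).
- planner.solve_ik(position, orientation): joint angles nearest the present ones, or None.
- r.sense(): the state.
- viewer.snapshot(name): name is "scene" or "top" or "wrist"; returns a dict with "pixels" (420x560x3 uint8, red, green, blue), "z_map" (420x560 float32, m along the optical axis (not along the pixel's ray), 0 where there is no reading), "fx", "fy", "cx", "cy" (pixels), "camera_from_world" (4x4, takes a point from world to camera coordinates); the wrist camera has in their place "tool_from_camera" (4x4, takes a point from camera to tool coordinates, whose origin is the TCP and whose axes are the flange's). Camera axes: x right, y up, looking along -z (the intrinsics and any distortion apply to the point x, -y, -z); pixel columns grow to the right and rows downward; lengths in m; the calibration is good to about 2 mm. A picture is of the moment at which its call begins: read the wrist's pose just before it.
A pose or a line that the arm cannot do raises r.MotionError and nothing moves.
- job.job_done(): hands the job in; it is judged then, once.
The state is a dict: "clock": time; "qpos": joint angles; "qvel": joint speeds; "effort": joint torques, N m; "ee_pos": TCP position; "tool_rot": TCP orientation; "wrist_force": force on the tool from outside, world axes, zero at the start; "moment": the same for the moment, N m; "width": finger opening in m; "grasp_force": force on a finger pad.
Only numpy, scipy, OpenCV 4.12 (cv2) and the standard library are available. Lean on these libraries where they do the work, as an engineer would, in place of code of your own. Each camera call takes 0.05 s, during which the arm holds its last target. There are 200 camera calls.

## Working session

There is one attempt and no reset: what is moved stays moved. The work goes in short steps, each a Python script; the robot and the scene stay as the last script left them, time stands still between calls to the robot, and variables do not carry over. Pictures are saved under pics/ and viewed, at most 14 in all, crops included, and the job is handed in when it is done.

```bash
mkdir -p pics; ls
python3 - <<'E'
from bench import r,planner,viewer,job
import cv2,pickle,numpy as np
d={}
for n in("scene","top"):
    s=viewer.snapshot(n);d[n]=s;cv2.imwrite(f"pics/{n}0.png",s["pixels"][:,:,::-1])
    print(n,[s[k] for k in("fx","fy","cx","cy")],s["camera_from_world"].round(4).tolist(),[k for k in s])
pickle.dump(d,open("d0.pkl","wb"))
s=r.sense();print(s["clock"],s["ee_pos"],s["tool_rot"],s["width"],r.tip_reach)
E
```

```text
pics
scene [428.448156289994, 428.448156289994, 274.5679148812097, 215.47880567705565] [[-0.8332, 0.5529, -0.0135, 0.456], [-0.4693, -0.6939, 0.5462, 0.2265], [0.2926, 0.4614, 0.8376, -1.0125], [0.0, 0.0, 0.0, 1.0]] ['pixels', 'z_map', 'fx', 'fy', 'cx', 'cy', 'camera_from_world']
top [497.80602978770327, 497.80602978770327, 283.03560861933533, 206.29547889657812] [[0.0138, -0.9997, 0.0203, -0.0263], [0.9865, 0.0169, 0.1632, -0.5343], [-0.1635, 0.0178, 0.9864, -1.1934], [0.0, 0.0, 0.0, 1.0]] ['pixels', 'z_map', 'fx', 'fy', 'cx', 'cy', 'camera_from_world']
0.1 [0.20229926 0.51123771 0.24966182] [[-9.29852476e-01  3.67932279e-01 -4.59729788e-04]
 [ 3.67932566e-01  9.29851805e-01 -1.11709134e-03]
 [ 1.64666115e-05 -1.20787970e-03 -9.99999270e-01]] 0.08528216293394164 0.019
```

View pics/top0.png

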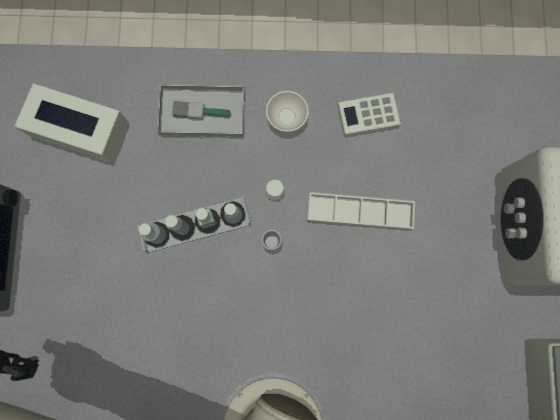

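View pics/scene0.png

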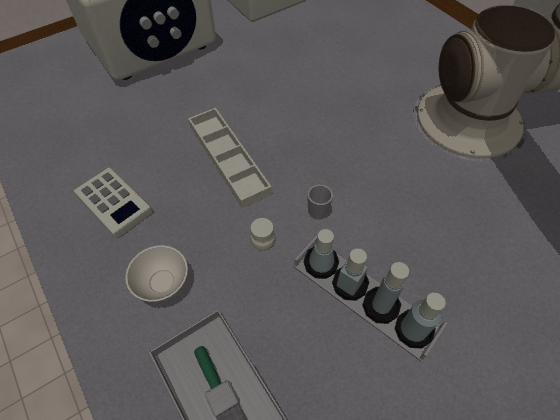

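The top view, where image left is the robot's left, shows the rack at about (195,225) and the holder at about (361,211). From the left, the bottles appear to be wide (147,230), slim (172,222), square (203,213) and cone (230,208). I'll localize them from the depth clouds.

```bash
cat > h.py <<'E'
import numpy as np,cv2
def cloud(s):
    z=s["z_map"];v,u=np.mgrid[:z.shape[0],:z.shape[1]]
    p=np.stack([(u-s["cx"])/s["fx"]*z,-(v-s["cy"])/s["fy"]*z,-z],-1)
    T=np.linalg.inv(s["camera_from_world"]);w=p@T[:3,:3].T+T[:3,3];w[z==0]=np.nan
    return w
E
python3 - <<'E'
import pickle;from h import *
d=pickle.load(open("d0.pkl","rb"))
for n in d:
    s=d[n];w=cloud(s);print(n,"table z",np.nanmedian(w[...,2]))
    T=s["camera_from_world"]
    # caps: rack region
    m=(w[...,0]>.25)&(w[...,0]<.6)&(w[...,1]>.05)&(w[...,1]<.4)&(w[...,2]>.07)
    k,l,st,c=cv2.connectedComponentsWithStats(m.astype('uint8'))
    for i in range(1,k):
        if st[i,4]<30: continue
        q=w[l==i];h=np.percentile(q[:,2],95);t=q[q[:,2]>h-.006]
        print(" blob",st[i],"h %.3f"%h,"ctr",((t.min(0)+t.max(0))/2).round(4),"mean",t.mean(0).round(4),np.ptp(t,0).round(3))
    a=(w[...,0]>.35)&(w[...,0]<.62)&(w[...,1]<-.03)&(w[...,1]>-.4)&(w[...,2]>.02)&(w[...,2]<.04)
    k,l,st,c=cv2.connectedComponentsWithStats(a.astype('uint8'),connectivity=8)
    for i in range(1,k):
        if st[i,4]<30: continue
        q=w[l==i];R=cv2.minAreaRect((q[:,:2]*1000).astype('float32'));print(" holder",st[i],R,np.percentile(q[:,2],[10,50,90]).round(4))
    # rack plate / hoops cloud
    a=(w[...,0]>.3)&(w[...,0]<.6)&(w[...,1]>.0)&(w[...,1]<.42)&(w[...,2]>.003)&(w[...,2]<.009)
    k,l,st,c=cv2.connectedComponentsWithStats(a.astype('uint8'))
    for i in range(1,k):
        if st[i,4]<60: continue
        q=w[l==i];print(" plate",st[i],cv2.minAreaRect((q[:,:2]*1000).astype('float32')))
s=d["top"]["pixels"][:,:,::-1]
cv2.imwrite("pics/c1.png",np.vstack([cv2.resize(s[190:260,130:260],(780,280*780//520),interpolation=2)[:420],cv2.resize(s[185:235,300:425],(780,180),interpolation=2)]))
E
```

```text
scene table z 0.0007401823602484203
 blob [316 229  18  25 343] h 0.107 ctr [0.516  0.1095 0.1045] mean [0.5163 0.1102 0.1051] [0.028 0.027 0.007]
 blob [340 248  28  35 584] h 0.120 ctr [0.5013 0.1741 0.1187] mean [0.502  0.1746 0.1191] [0.029 0.027 0.008]
 blob [379 262  30  39 762] h 0.150 ctr [0.4792 0.2369 0.1483] mean [0.4799 0.2372 0.149 ] [0.027 0.027 0.008]
 blob [409 292  37  39 950] h 0.134 ctr [0.4614 0.2999 0.1329] mean [0.4623 0.2999 0.1332] [0.027 0.026 0.009]
 holder [ 188  108   84   95 1084] ((529.3009033203125, -214.5416717529297), (271.5218505859375, 71.28779602050781), 86.06737518310547) [0.0216 0.0271 0.0294]
 plate [ 293  251  137  110 1257] ((507.93756103515625, 209.27345275878906), (41.36481857299805, 273.0674743652344), 15.624610900878906)
 plate [336 253  11  17  77] ((481.50665283203125, 128.4261474609375), (33.160423278808594, 18.15338897705078), 54.89501953125)
 plate [366 274  14  19 112] ((463.7130126953125, 197.01055908203125), (35.09476089477539, 23.923416137695312), 50.158912658691406)
 plate [368 297  21  22  61] ((491.756591796875, 235.76731872558
[... 651 characters left out ...]
] [0.026 0.027 0.009]
 holder [308 193 107  36 674] ((530.8406982421875, -216.70257568359375), (268.5374755859375, 71.41863250732422), 86.08670806884766) [0.0229 0.0268 0.0302]
 plate [207 201  21  17  76] ((539.5331420898438, 146.01556396484375), (42.55762481689453, 41.30971908569336), 53.344268798828125)
 plate [185 209  14  14  65] ((517.2167358398438, 216.80526733398438), (28.765918731689453, 34.8801383972168), 75.74860382080078)
 plate [144 216 105  38 445] ((468.19598388671875, 199.51901245117188), (36.80687713623047, 264.3909912109375), 17.37006950378418)
 plate [266 235  10  13  75] ((451.3517761230469, 11.769811630249023), (30.926467895507812, 22.82567596435547), 0.9388106465339661)
```

View pics/c1.png

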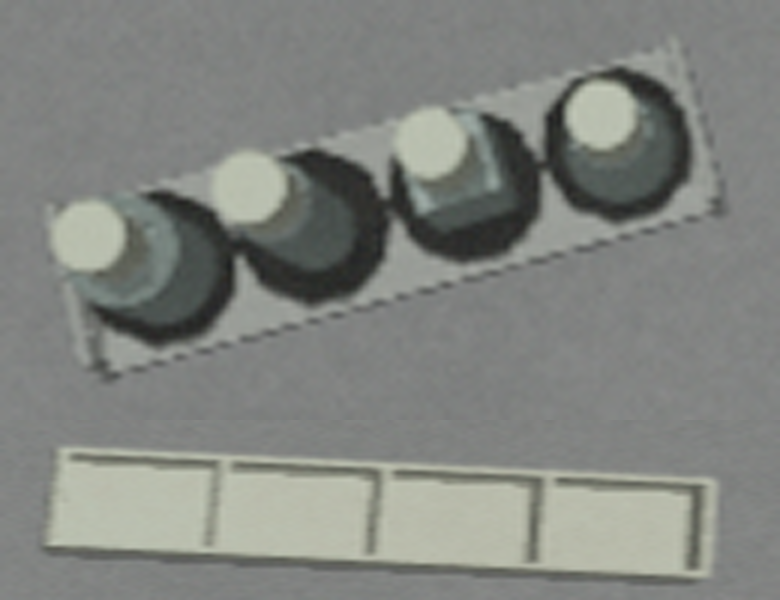

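The heights confirm the order from the left: wide, slim, square, cone. The tallest goes first, with the jaws closing across the row.

```bash
cat > go.py <<'E'
from bench import r,planner,viewer,job
import numpy as np,cv2
H=dict(slim=.140,wide=.124,square=.110,cone=.096)
P=dict(cone=(.5165,.1085),square=(.5018,.1730),slim=(.4795,.2360),wide=(.4615,.2985))
C=np.array([.530,-.2156]);Y=np.array([.0685,.9977])
D=dict(wide=C-.099*Y,slim=C-.033*Y,square=C+.033*Y,cone=C+.099*Y)
def rot(a):  # tool y at world angle a, z down
    y=np.array([np.cos(a),np.sin(a),0]);z=np.array([0,0,-1.]);return np.column_stack([np.cross(y,z),y,z])
RR,RH=rot(np.arctan2(.278,.96)),rot(np.arctan2(-.0685,.9977))
def carry(n):
    p,q=P[n],D[n];zg=.009+H[n]-.014;zc=zg+.155
    r.move_gripper(.06,40)
    r.move_ptp([*p,zg+.08],RR)
    r.move_l([*p,zg],.1)
    r.move_gripper(.0,40);s=r.sense();print(n,"grip",s["width"],s["grasp_force"],s["ee_pos"])
    if s["width"]<.02: raise SystemExit("missed")
    r.move_l([*p,zc],.15)
    r.move_l([*q,zc],.25,RH)
    print(" carried",r.sense()["width"])
    r.move_l([*q,zg+.012],.15)
    hit=r.move_l([*q,zg-.009],.03,threshold=4)
    s=r.sense();print(" down",hit,"expected dz -.005, got",s["ee_pos"][2]-zg,s["wrist_force"].round(1))
    r.move_gripper(.06)
    r.move_l([*q,zg+.09],.15);print(" clock",r.sense()["clock"])
def pic(name,f,box=None):
    i=viewer.snapshot(name)["pixels"][:,:,::-1]
    if box: x,y,w,h=box;i=cv2.resize(i[y:y+h,x:x+w],None,fx=3,fy=3,interpolation=2)
    cv2.imwrite("pics/"+f,i)
E
python3 - <<'E'
from go import *
for n in H:
    p,q=P[n],D[n];zg=.009+H[n]-.014
    print(n,[None if (j:=planner.solve_ik([*a,z],R)) is None else np.round(j,2).tolist() for a,R in((p,RR),(q,RH)) for z in (zg,zg+.155)])
carry("slim")
pic("scene","s1.png",(120,90,250,190))
E
```

```text
slim [[0.46, 0.04, -0.1, 1.43, 0.0, 1.75], [0.46, 0.07, 0.23, 1.74, 0.0, 1.75], [-0.44, 0.15, 0.03, 1.44, 0.0, 1.2], [-0.44, 0.19, 0.37, 1.75, 0.0, 1.2]]
wide [[0.57, 0.08, -0.09, 1.41, 0.0, 1.86], [0.57, 0.1, 0.23, 1.71, 0.0, 1.86], [-0.54, 0.22, 0.07, 1.42, 0.0, 1.1], [-0.54, 0.25, 0.41, 1.73, 0.0, 1.1]]
square [[0.33, 0.04, -0.16, 1.38, 0.0, 1.62], [0.33, 0.04, 0.15, 1.68, 0.0, 1.62], [-0.33, 0.11, -0.08, 1.38, 0.0, 1.31], [-0.33, 0.12, 0.23, 1.68, 0.0, 1.31]]
cone [[0.21, 0.03, -0.19, 1.35, 0.0, 1.5], [0.21, 0.03, 0.11, 1.65, 0.0, 1.5], [-0.21, 0.08, -0.14, 1.35, 0.0, 1.43], [-0.21, 0.08, 0.16, 1.65, 0.0, 1.43]]
slim grip 0.026977372215220157 39.33025360107422 [0.4797888  0.23612516 0.13566818]
 carried 0.026816882904001728
 down True expected dz -.005, got -0.0042673079746076426 [ 0.3 -0.8  4. ]
 clock 9.4083
```

View pics/s1.png

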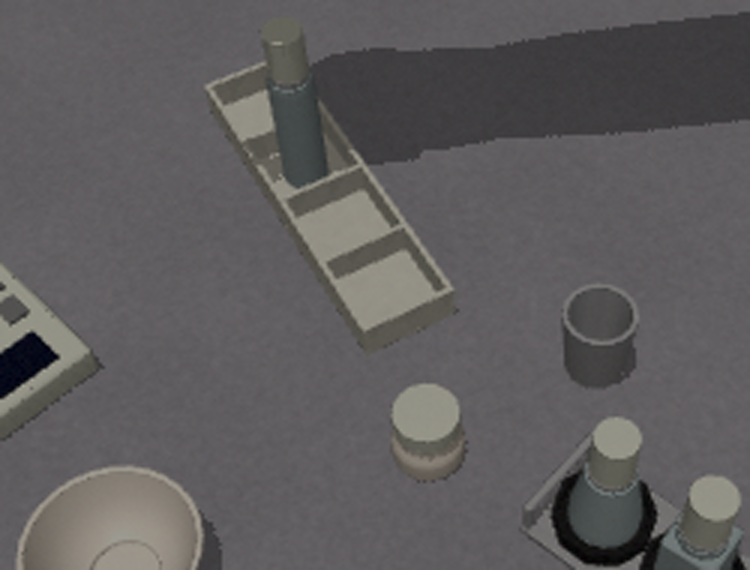

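Slim stands upright in the second compartment from the right, with its foot at about (305,180) in the crop. I'll check the cap centre by depth, then carry on.

```bash
cat >> go.py <<'E'
from h import cloud
def check():
    for c in("scene","top"):
        w=cloud(viewer.snapshot(c));m=(w[...,0]>.45)&(w[...,0]<.61)&(w[...,1]<-.05)&(w[...,1]>-.38)&(w[...,2]>.075)&(w[...,2]<.155)
        k,l,st,_=cv2.connectedComponentsWithStats(m.astype('uint8'))
        for i in range(1,k):
            if st[i,4]<60: continue
            q=w[l==i];h=np.percentile(q[:,2],95);t=q[q[:,2]>h-.006];b=(t.min(0)+t.max(0))[:2]/2
            n=min(D,key=lambda n:np.hypot(*(D[n]-b)));print(c,n,"off mm",((b-D[n])*1e3).round(1),"h %.3f want %.3f"%(h,H[n]+.004))
E
python3 - <<'E'
from go import *
check()
carry("wide")
pic("scene","s2.png",(120,60,220,190))
E
```

```text
scene slim off mm [-0.6  1.2] h 0.145 want 0.144
top slim off mm [ 0.3 -0.6] h 0.146 want 0.144
wide grip 0.027168839580755347 39.24673318862915 [0.4618224  0.2987023  0.11971007]
 carried 0.026707839173464275
 down True expected dz -.005, got -0.004526066172784254 [ 2.1 -0.5  2.1]
 clock 19.7583
```

View pics/s2.png

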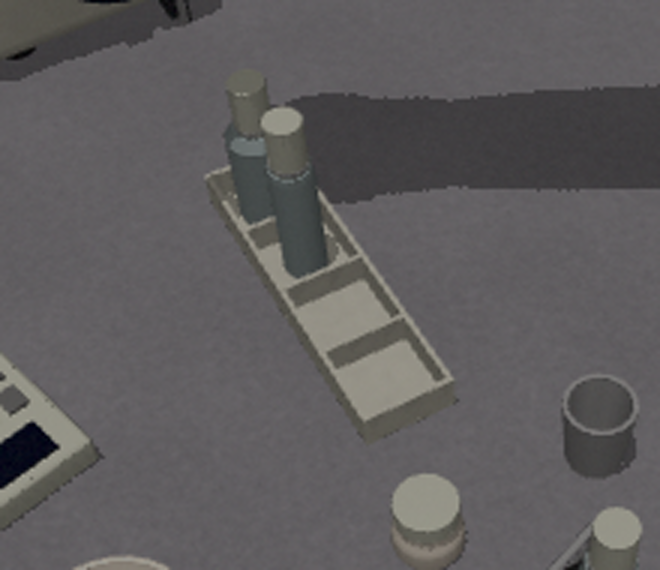

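Wide (cap at 247,90) is upright in the rightmost compartment, and slim (283,125) is undisturbed. Next are square and cone.

Run:
```python
from go import *
check()
carry("square");check();carry("cone")
s=r.sense();e=s["ee_pos"];r.move_l([.40,.02,.30],.2);check()
pic("scene","s3.png",(120,60,220,190))
print(r.sense()["clock"])
```

```text
scene slim off mm [-0.3  1.4] h 0.144 want 0.144
top slim off mm [-0.1 -0.7] h 0.146 want 0.144
top wide off mm [-0.5 -0.7] h 0.130 want 0.128
square grip 0.026954131571870644 39.47754263877869 [0.50216078 0.17313932 0.10572617]
 carried 0.02706544193208896
 down True expected dz -.005, got -0.004289616364913429 [0.2 0.2 4.8]
 clock 28.85
scene slim off mm [-4.1  1.6] h 0.144 want 0.144
scene wide off mm [10.9  4.6] h 0.097 want 0.128
cone grip 0.0269193417661697 39.4280469417572 [0.51686107 0.10858206 0.09168116]
 carried 0.027326154323185574
 down True expected dz -.005, got -0.004305574253480299 [0.8 0.5 5. ]
 clock 36.725
scene slim off mm [-0.7  0.9] h 0.144 want 0.144
scene cone off mm [-0.8  1.1] h 0.101 want 0.100
top cone off mm [-0.4 -1.1] h 0.102 want 0.100
top square off mm [ 0.5 -1.2] h 0.117 want 0.114
top slim off mm [-1.1 -0.4] h 0.146 want 0.144
top wide off mm [-0.2 -0.6] h 0.130 want 0.128
38.1583
```

View pics/s3.png

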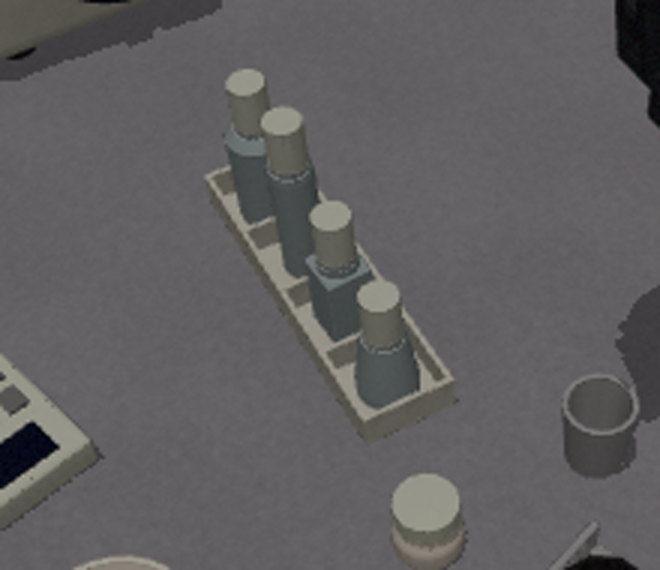

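All four bottles stand upright, with caps at (247,85) wide, (283,125) slim, (331,220) square and (379,298) cone. That is the reversed order and the gripper is clear, so I'm handing in.

```bash
python3 -c "
from bench import job;print(job.job_done())"
```

```text
the job is handed in; nothing more can be done
None
```

I moved all four bottles into the holder in reverse order (cone, square, slim, wide from the robot's left), each upright in its own compartment, and handed the job in at about 38 s; no verdict came back.

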